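# Close a loaded slide cassette and take it off its loading dock

### The job

The slide cassette on the loading dock has been loaded: swing its blue cover fully shut while the cassette is still latched in the dock, so that no slide can slip out. Then pinch the two orange side catches together to free it, lift it clear and level until its underside is a good 6 cm above where it sat, and finish while still holding it there by the catches, motionless in the air. Leave the small bottle, the timer and the roll of tape where they are.

Things in the scene. Friction and masses are not known exactly. Their poses are not given: they have to be found in the camera images.
- slide_dock: dark loading dock fixed to the worktop, 132 x 100 x 12 mm, origin under its centre at worktop height. x: along the cassette towards the cover's hinge; y: from right catch to left catch; z up. Aluminium guides round the cassette end 28 mm above the worktop; two latch brackets (36 mm long, mid-side, 32.5 to 44 mm from the centre line, 27 mm high) overhang the catches' teeth
- cassette: light grey slide cassette, loose, 84 (x) x 38 (y) x 38 mm without cover and catches, 0.2 to 0.35 kg, slides fixed in it. Origin at the centre of its underside, which sits 12 mm above the worktop; axes along the dock's, under 1 mm of play. Latched: it cannot be lifted until both catches are pressed in
- cassette_grip (a point): point midway between the two orange catch pads, 30 mm above the cassette's underside (42 mm above the worktop as it sits). The ribbed pad faces lie at +31 and -31 mm along the dock's y (62 mm over both; 49 mm fully pressed), each 28 mm long (x), from 17 to 40 mm above the underside (29 to 52 mm above the worktop). The shut cover's top is 43 mm above the underside
- catch_left (a joint): the orange catch on the cassette's +y side: 0 = sprung out (latched), 0.0065 m = fully pressed in. Spring 2 N at rest, 6 N at full press; its tooth (at its foot) clears the dock's ledge from about 0.003 m of travel
- catch_right (a joint): the orange catch on the cassette's -y side: the same, pressed towards +y
- cassette_cover (a joint): the cover's hinge angle: 0 = shut, flat on the cassette; up to 2.0 rad = standing open and leaning back, where it starts. It stays at any angle by hinge friction (0.035 N m, about 0.5 N at its front edge)
- cover_hinge (a point): the cover's hinge axis at its middle (the axis runs along y), 42.5 mm from the cassette's centre towards +x and 40 mm above its underside (52 mm above the worktop as it sits)
- cover_edge (a point): middle of the front (free) edge of the cover, 84 mm from the hinge axis. The cover is a blue frame with a clear window, 83 x 35 x 5 mm, its outer face 3 mm beyond the plane through hinge and edge; a 16 mm wide tab sticks out 8 mm past this edge. Shut, the edge lies over the cassette's -x end
- bottle_small: small clear bottle with a white cap standing beside the dock, 34 mm across, 68 mm tall, origin under its centre; leave alone
- bench_timer: white bench timer lying beside the dock, 60 x 68 x 18 mm, origin under its centre; leave alone
- tape_yellow: roll of yellow tape lying beside the dock, 62 mm across, 18 mm high, origin under its centre; leave alone
There are look-alikes about, which are no part of the job. Of the things that look like the cassette, the larger one is meant.

How it is judged (in metres and radians):
On the way, in this order (a step that is already met when the one before it is completed fails the run):
1. the cover is shut while the cassette still sits latched in the dock (value of joint cassette_cover below 0.06 rad and z of cassette in the frame of slide_dock below 0.016 m and value of joint each of catch_left, catch_right below 0.002 m), for 0.2 s.
2. both catches are pressed in by the fingers with the cassette still in the dock (value of joint each of catch_left, catch_right above 0.003 m and z of cassette in the frame of slide_dock below 0.02 m and contact force between the fingers and cassette above 2 N), for 0.1 s.
At the end, for the whole second after the job is handed in: The program ends with the cassette in the fingers: its underside at least 70 mm above the worktop (58 mm above its seat), level within 0.2 rad, its cover shut (under 0.06 rad), both catches pressed in by more than 3 mm, not touching the dock, still (under 0.03 m/s) (height (world z) of cassette above 0.07 m and angle between cassette's own z axis and vertical below 0.2 rad and value of joint cassette_cover below 0.06 rad and value of joint each of catch_left, catch_right above 0.003 m and contact force between the fingers and cassette above 2 N and contact force between cassette and slide_dock below 0.05 N and linear speed of cassette below 0.03 m/s); the arm keeps its last pose, push and grip.
It fails at once if the cassette leaves its seat with the cover open (z of cassette in the frame of slide_dock above 0.022 m and value of joint cassette_cover above 0.1 rad).
It fails at once if the cassette is tipped (angle between cassette's own z axis and vertical above 0.35 rad).
It fails at once if the bottle is moved (distance of bottle_small from where it was at the start of the episode above 0.02 m or angle between bottle_small's own z axis and vertical above 0.4 rad).
It fails at once if the timer is moved (distance of bench_timer from where it was at the start of the episode above 0.02 m).
It fails at once if the tape is moved (distance of tape_yellow from where it was at the start of the episode above 0.02 m).
It also fails if it takes over 50 s, if anything falls off the work surface, if the arm or the gripper's body presses on something with over 40 N, if the wrist force passes 120 N, or if a joint passes its speed limit or range.

### The arm

A 6-joint arm with a two-finger parallel gripper is mounted at the origin on a cart in front of the work surface, level with it; the furniture and walls round the work are solid. World frame = base frame: x ahead of the robot, y to its left, z up, the work surface at z = 0. Lengths are in mm, angles in degrees, forces in N, time in s.
With the tool pointing down it reaches from about 300 to 750 mm from the base axis. Payload 8.5 kg.
Tool frame: the origin (TCP) lies on the centre line of the jaws, within the pads' length; the fingertips stand 22 mm ahead of it and the grasp point (between the pads) lies 3 mm ahead of it; z points along the fingers, y is the line along which they close (so a half turn about z gives the same grasp; the last joint's range is limited). The gripper opens to 88 mm and grips with 3 to 60 N. Pads are 18 mm wide; open, the fingers measure 123 mm over their backs; the gripper's body (75 mm by 187 mm) begins 45 mm behind the grasp point.
Start: joints at [-76.908, 21.807, 74.336, -0, 83.858, -12.336], TCP at [236.148, -496.704, 260.748] pointing down, gripper open.
Joint ranges: [-178.18, 178.18], [-50.72, 133.34], [12.68, 142.11], [-81.47, 261.47], [9.98, 163.14], [-165.26, 165.26]. Speed limits (degrees/s): [136.94, 136.94, 180, 180, 180, 180].

### API

Orientations are given as a 3x3 rotation matrix whose columns are the frame's x, y, z axes.
In Python, from rig import telemetry, viewer, job gives the robot as it stands. The module is installed in compiled form; this text tells all that it offers.
- The arm moves only by the shell command python3 -m creep 'ROWS' [FORCE]. ROWS is JSON, a list of rows, each a list of 7 numbers: the shift along the tool's x, y, z in units of 25 mm (1.0 is 25 mm), then the turn, a rotation vector about the tool's x, y, z in units of 6 degrees (1.0 is 6 degrees), then the opening, from 0 (shut) to 1 (fully open). A call has 1 to 20 rows; each row shifts and turns the commanded pose from where the row before left it, along the tool's axes as they then stand; what a row does not reach is not made up. A row lasts 1/12 s, in which the tool goes at most 41.7 mm and 7.16 degrees, less where a joint would pass 70% of its speed; a pose out of reach is approached as far as the arm can. A call is refused whole if a number of a shift passes 1 or a number of a turn 1, either way. A call with a gripper value outside its range is refused whole. The fingers move at their own pace and stop on an object; FORCE is the grip in N (left out, the last holds). Time passes only in rows, so rows that do not move let the fingers close. It gives the time, the measured TCP pose, the force, the opening and the grip force at its end, in the units of the state.
- telemetry.observe(): the state, without advancing time (a new reading comes with each control period).
- viewer.snapshot(name): name is "scene" or "top" or "wrist"; returns the picture (420x560x3 uint8, red, green, blue); there is no depth.
- viewer.calibration(name): a dict with "fx", "fy", "cx", "cy" (pixels), "dist_coeffs" ([k1, k2, p1, p2, k3] as OpenCV has them; the pictures are not rectified), "world_from_camera" (4x4, takes a point from camera to world coordinates). Camera axes: x right, y down, z forward; pixel columns grow to the right and rows downward; lengths in mm; the calibration is good to about 2 mm. A picture is of the moment at which its call begins: read the wrist's pose just before it. calibration takes no time and is no camera call; for the wrist camera it gives the pose at the moment of the call.
- job.finish_job(): hands the job in; it is judged then, once.
The state is a dict: "time_s": time; "qpos": joint angles; "joint_vel": joint speeds; "joint_torque": joint torques, N m; "ee_pos": TCP position; "ee_rot": TCP orientation; "ft_force": force on the tool from outside, world axes, zero at the start; "torque": the same for the moment, N m; "gripper_width": opening from 0.0 (shut) to 1.0 (fully open); "gripper_force": force on a finger pad.
Only numpy, scipy, OpenCV 4.12 (cv2) and the standard library are available. Lean on these libraries where they do the work, as an engineer would, in place of code of your own. Each camera call takes 0.05 s, during which the arm holds its last target. There are 200 camera calls.

## Working session

There is one attempt and no reset: what is moved stays moved. The work goes in short steps, Python scripts to look and compute and a shell command to move; the robot and the scene stay as the last step left them, time stands still between calls to the robot, and variables do not carry over. Pictures are saved under pics/ and viewed, at most 10 in all, crops included, and the job is handed in when it is done.

```bash
mkdir -p pics; cat > h.py <<'E'
import numpy as np,cv2
from rig import telemetry,viewer,job
def cal(n):
    c=viewer.calibration(n);K=np.array([[c['fx'],0,c['cx']],[0,c['fy'],c['cy']],[0,0,1.]])
    return K,np.array(c['dist_coeffs']),np.array(c['world_from_camera'])
def ray(cl,uv):
    K,d,T=cl;p=cv2.undistortPoints(np.array(uv,float).reshape(-1,1,2),K,d).reshape(-1,2)
    return T[:3,3],np.c_[p,np.ones(len(p))]@T[:3,:3].T
def onz(cl,uv,z):
    o,r=ray(cl,uv);return o+r*((z-o[2])/r[:,2])[:,None]
def proj(cl,P):
    K,d,T=cl;Ti=np.linalg.inv(T);return cv2.projectPoints(np.array(P,float).reshape(-1,3),cv2.Rodrigues(Ti[:3,:3])[0],Ti[:3,3],K,d)[0].reshape(-1,2)
E
python3 - <<'E'
from h import *
a=[]
for n in('scene','top'):
    im=viewer.snapshot(n);cv2.imwrite(f'pics/{n}0.png',im[...,::-1]);print(n,cal(n)[2].round(2).tolist(),cal(n)[0][0,0])
    a.append(im)
print(telemetry.observe())
E
```

```text
scene [[-0.56, -0.61, 0.55, 41.52], [-0.83, 0.42, -0.38, 317.88], [0.0, -0.67, -0.74, 697.39], [0.0, 0.0, 0.0, 1.0]] 396.8076015763624
top [[0.01, -0.98, 0.17, 366.03], [-1.0, -0.01, 0.01, -19.06], [-0.0, -0.17, -0.98, 896.28], [0.0, 0.0, 0.0, 1.0]] 461.1466081378086
{'time_s': 0.1, 'qpos': array([-7.69097438e+01,  2.18368002e+01,  7.43784951e+01, -9.29974861e-05,
        8.38586484e+01, -1.23349840e+01]), 'joint_vel': array([-0.02674922,  0.15622795, -0.11467433, -0.02906932,  0.00932464,
       -0.00143803]), 'joint_torque': array([ 4.36347953e-03, -4.38652790e+01, -2.24909216e+01,  7.15781981e-02,
        3.42862168e-02, -7.47383433e-05]), 'ee_pos': array([ 236.08598643, -496.50621489,  260.2138651 ]), 'ee_rot': array([[ 9.03146214e-01,  4.29333006e-01, -2.93865472e-04],
       [ 4.29333019e-01, -9.03145381e-01,  1.25665979e-03],
       [ 2.74122283e-04, -1.26111369e-03, -9.99999167e-01]]), 'ft_force': array([ 0.42139316, -0.34221968, -0.00882929]), 'torque': array([-0.00898732,  0.01497122,  0.01147458]), 'gripper_force': 0.0, 'gripper_width': 0.9973579043750731}
```

View pics/scene0.png

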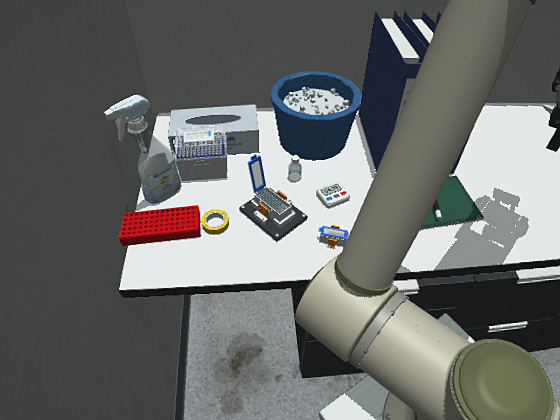

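View pics/top0.png

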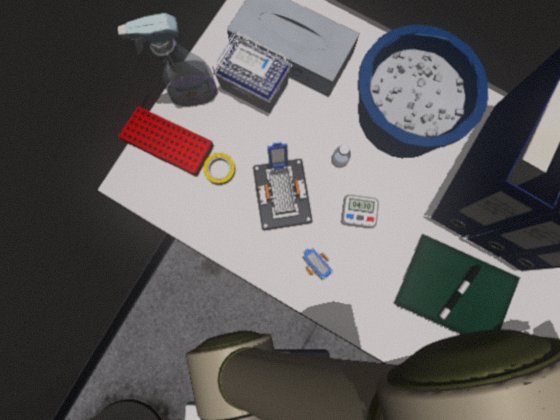

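Candidates for the cassette: the one in the dark dock with the blue cover open, at top (282,193) / scene (272,205), and a small blue look-alike at top (317,263) / scene (333,235). I choose the larger one in the dock. The bottle is at top (342,155), the timer at (360,211) and the tape at (220,168). Next is a close crop to check the choice and measure.

```bash
python3 - <<'E'
from h import *
im=cv2.imread('pics/top0.png');c=cal('top')
cv2.imwrite('pics/crop1.png',cv2.resize(im[130:240,220:390],None,fx=4.5,fy=4.5,interpolation=cv2.INTER_CUBIC))
hsv=cv2.cvtColor(im,cv2.COLOR_BGR2HSV)
m=np.zeros(im.shape[:2],np.uint8);m[130:240,230:330]=1
dark=((hsv[...,2]<95)&(m>0)).astype(np.uint8)
cs=max(cv2.findContours(dark,0,2)[0],key=cv2.contourArea)
print('dark',cv2.minAreaRect(cs))
print(onz(c,cv2.boxPoints(cv2.minAreaRect(cs)),12).round(1))
o=((hsv[...,0]<18)&(hsv[...,1]>130)&(hsv[...,2]>100)&(m>0)).astype(np.uint8)
n,_,st,ce=cv2.connectedComponentsWithStats(o)
for i in range(1,n):
    if st[i,4]>8: print('or',st[i],ce[i],onz(c,[ce[i]],52).round(1))
for nm,p in dict(bottle=(342,158),timer=(360,211),tape=(220,168)).items(): print(nm,onz(c,[p],10).round(0))
E
```

```text
dark ((280.7297058105469, 187.37838745117188), (78.91151428222656, 49.648494720458984), 80.53767395019531)
[[634.9  45.3  12. ]
 [652.7 -52.3  12. ]
 [495.6 -77.7  12. ]
 [478.9  16.9  12. ]]
or [295 180   4  15  33] [296.6969697  186.81818182] [[556.6 -47.1  52. ]]
or [265 184   4  15  37] [266.78378378 190.91891892] [[548.2   8.9  52. ]]
bottle [[ 626. -139.   10.]]
timer [[ 519. -172.   10.]]
tape [[603. 104.  10.]]
```

View pics/crop1.png

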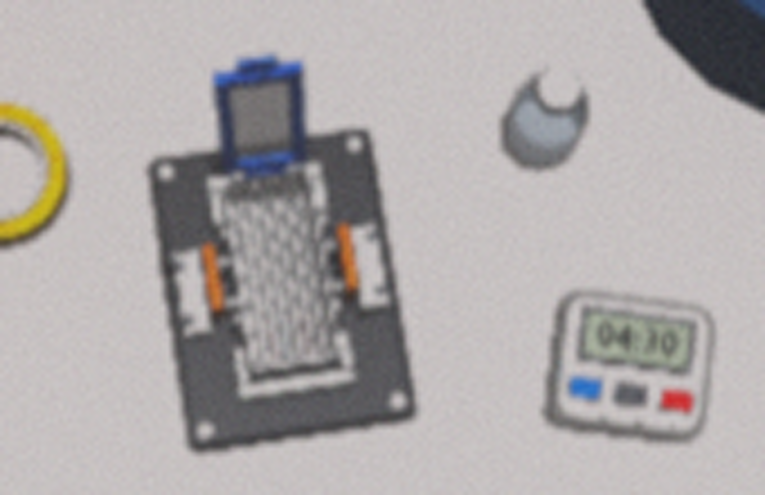

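The crop shows the larger grey cassette in the dock: cover open at crop (260,115), orange pads at (212,278) and (347,258), dock screws at the corners. The choice is confirmed. I'll work out the first move.

```bash
python3 - <<'E'
from h import *
c=cal('top')
P=onz(c,np.array([(167,172),(355,143),(398,400),(205,430)])/4.5+[220,130],12)
print(P.round(1),P.mean(0)); 
d1=P[0]-P[1];d2=P[3]-P[2];dx=(P[0]+P[1]-P[2]-P[3])
print([np.degrees(np.arctan2(-v[0],v[1])) for v in(d1,d2)],np.degrees(np.arctan2(dx[1],dx[0])))
s=telemetry.observe();R=s['ee_rot']
t=np.array([552,-19,260]);print(R.T@(t-s['ee_pos'])/25)
E
```

```text
[[602.7  30.   12. ]
 [616.6 -52.7  12. ]
 [502.1 -71.4  12. ]
 [488.3  11.6  12. ]] [552.42485824 -20.61113028  12.        ]
[np.float64(9.545884178594267), np.float64(9.427240623588812)] 9.219006770117836
[ 19.61302685 -11.824998     0.02884366]
```

```bash
python3 -m creep '[[0.6,-0.36,0,0,0,0,1],[0.8,-0.48,0,0,0,0,1],[1,-0.6,0,0,0,0,1],[1,-0.6,0,0,0,0,1],[1,-0.6,0,0,0,0,1],[1,-0.6,0,0,0,0,1],[1,-0.6,0,0,0,0,1],[1,-0.6,0,0,0,0,1],[1,-0.6,0,0,0,0,1],[1,-0.6,0,0,0,0,1],[1,-0.6,0,0,0,0,1],[1,-0.6,0,0,0,0,1],[1,-0.6,0,0,0,0,1],[1,-0.6,0,0,0,0,1],[1,-0.6,0,0,0,0,1],[1,-0.6,0,0,0,0,1],[1,-0.6,0,0,0,0,1],[1,-0.6,0,0,0,0,1],[1,-0.6,0,0,0,0,1],[0.7,-0.4,0,0,0,0,1]]' && python3 -m creep '[[0.5,-0.3,0,0,0,0.5,1],[0,0,0,0,0,0.7,1],[0,0,0,0,0,0.8,1],[0,0,0,0,0,0.7,1],[0,0,0,0,0,0,1],[0,0,0,0,0,0,1]]'
python3 - <<'E'
from h import *
s=telemetry.observe();print(s['ee_pos'],s['ee_rot'].round(3).tolist())
c=cal('wrist');im=viewer.snapshot('wrist');cv2.imwrite('pics/w1.png',im[...,::-1]);np.save('w1.npy',c[2]);print(c[2].round(2).tolist())
E
```

```text
time_s: 1.77
ee_pos: [544.9, -30.4, 260.6]
ee_rot: [[0.902, 0.431, -0.0], [0.431, -0.902, 0.001], [-0.0, -0.001, -1.0]]
ft_force: [-0.1, -0.4, -0.1]
gripper_width: 1.002
gripper_force: 0.0
time_s: 2.27
ee_pos: [552.3, -20.6, 260.6]
ee_rot: [[0.987, 0.163, -0.0], [0.163, -0.987, 0.0], [-0.0, -0.0, -1.0]]
ft_force: [0.3, 0.8, -0.1]
gripper_width: 0.997
gripper_force: 0.0
[552.26060019 -20.57954138 260.64224597] [[0.987, 0.163, -0.0], [0.163, -0.987, 0.0], [-0.0, -0.0, -1.0]]
[[0.16, -0.95, -0.26, 620.12], [-0.99, -0.16, -0.04, -9.45], [-0.0, 0.27, -0.96, 384.32], [0.0, 0.0, 0.0, 1.0]]
```

View pics/w1.png

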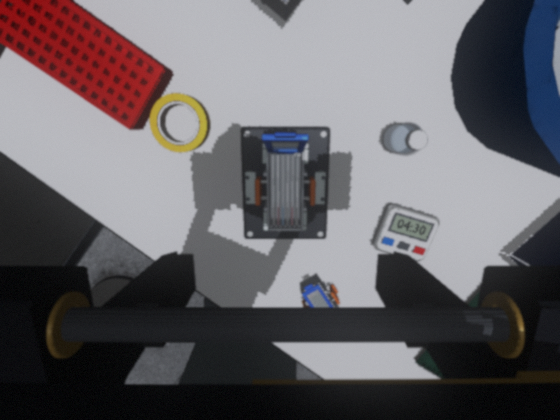

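The wrist view shows the dock upright in the picture (corners 243-329, 127-239), the orange catches at (257,190) and (312,190), and the cover edge-on at (285,142), so yaw is about right. I'll refine this from the catches and the dock outline.

```bash
python3 - <<'E'
from h import *
im=cv2.imread('pics/w1.png');c=cal('wrist');h=cv2.cvtColor(im,cv2.COLOR_BGR2HSV)
m=np.zeros(im.shape[:2],bool);m[165:215,240:330]=1
o=((h[...,0]<18)&(h[...,1]>110)&(h[...,2]>60)&m).astype(np.uint8)
n,_,st,ce=cv2.connectedComponentsWithStats(o)
for i in range(1,n):
    if st[i,4]>8: print(st[i],ce[i],onz(c,[ce[i]],50).round(1))
m[:]=0;m[115:250,230:340]=1
d=((h[...,2]<70)&m).astype(np.uint8);d=cv2.morphologyEx(d,cv2.MORPH_OPEN,np.ones((3,3)))
k=max(cv2.findContours(d,0,2)[0],key=cv2.contourArea);r=cv2.minAreaRect(k);b=cv2.boxPoints(r);W=onz(c,b,12)
print(r,W.round(1),W.mean(0))
E
```

```text
[256 179   4  26 102] [257.5        191.74509804] [[549.4   7.6  50. ]]
[310 179   5  26 101] [311.83168317 191.15841584] [[559.3 -47.8  50. ]]
((285.5, 195.5), (85.0, 85.0), 90.0) [[582.4  31.9  12. ]
 [598.1 -61.9  12. ]
 [499.4 -82.   12. ]
 [482.6  18.7  12. ]] [540.60055667 -23.31436486  12.        ]
```

```bash
python3 -m creep '[[0.5,0,0,0,0,0,0],[0.8,0,0,0,0,0,0],[0.9,0,0,0,0,0,0],[0.9,0,0,0,0,0,0],[0.8,0,0,0,0,0,0],[0.5,0,0,0,0,0,0],[0,0,0.5,0,0,0,0],[0,0,0.8,0,0,0,0],[0,0,0.9,0,0,0,0],[0,0,0.9,0,0,0,0],[0,0,0.9,0,0,0,0],[0,0,0.7,0,0,0,0],[0,0,0.36,0,0,0,0],[0,0,0,0,0,0,0],[0,0,0,0,0,0,0]]'
python3 - <<'E'
from h import *
im=viewer.snapshot('scene');cv2.imwrite('pics/s1.png',cv2.resize(im[120:260,180:370,::-1],None,fx=4,fy=4,interpolation=cv2.INTER_CUBIC))
E
```

```text
time_s: 3.57
ee_pos: [661.4, -3.6, 134.7]
ee_rot: [[0.987, 0.161, 0.0], [0.161, -0.987, -0.0], [0.0, 0.0, -1.0]]
ft_force: [0.2, 0.4, 0.8]
gripper_width: 0.002
gripper_force: 0.0
```

View pics/s1.png

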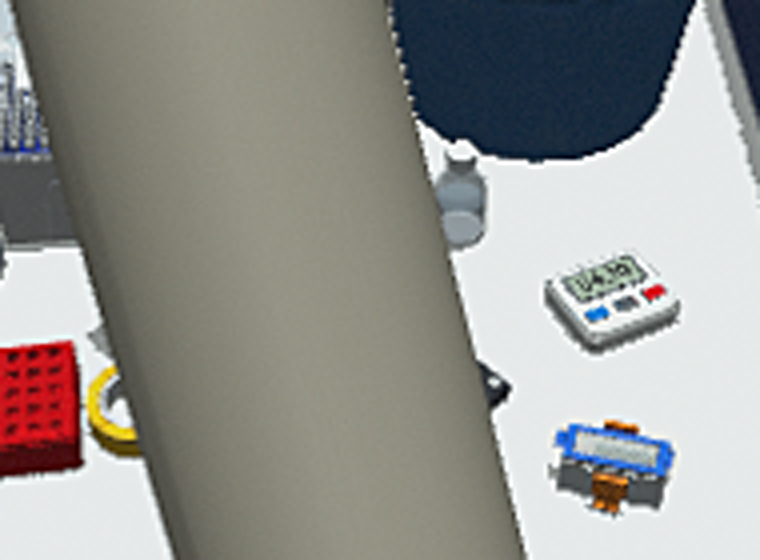

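The arm hides the work in the scene view (the bottle at (460,205) and the timer at (610,300) are untouched). I'll sweep the cover over.

```bash
python3 -m creep '[[-0.3,0,0,0,0,0,0],[-0.4,0,0,0,0,0,0],[-0.4,0,0,0,0,0,0],[-0.4,0,0,0,0,0,0],[-0.4,0,0,0,0,0,0],[-0.4,0,0,0,0,0,0],[-0.4,0,0,0,0,0,0],[-0.4,0,0,0,0,0,0],[-0.4,0,0,0,0,0,0],[-0.1,0,0,0,0,0,0]]' && python3 -m creep '[[-0.3,0,0.18,0,0,0,0],[-0.3,0,0.18,0,0,0,0],[-0.24,0,0.28,0,0,0,0],[-0.24,0,0.28,0,0,0,0],[-0.16,0,0.34,0,0,0,0],[-0.16,0,0.34,0,0,0,0],[0,0,0,0,0,0,0]]'
python3 - <<'E'
from h import *
im=viewer.snapshot('wrist');cv2.imwrite('pics/w2.png',im[...,::-1])
E
```

```text
time_s: 4.45
ee_pos: [571.4, -18.2, 135.5]
ee_rot: [[0.987, 0.16, 0.001], [0.16, -0.987, -0.0], [0.001, 0.001, -1.0]]
ft_force: [0.7, 0.5, -1.2]
gripper_width: 0.005
gripper_force: 0.2
time_s: 5.03
ee_pos: [537.0, -23.6, 93.7]
ee_rot: [[0.987, 0.16, -0.001], [0.16, -0.987, 0.0], [-0.001, -0.001, -1.0]]
ft_force: [0.4, 0.0, -0.3]
gripper_width: 0.007
gripper_force: 0.0
```

View pics/w2.png

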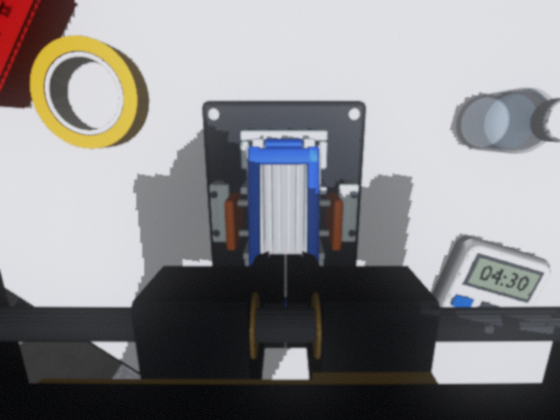

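The cover now lies forward over the cassette (blue frame at columns 248-320) with the fingertips on it. I'll press it down.

```bash
python3 -m creep '[[-0.06,0,0.3,0,0,0,0],[-0.06,0,0.3,0,0,0,0],[0,0,0.06,0,0,0,0],[0,0,0,0,0,0,0],[0,0,0,0,0,0,0]]'; python3 -m creep '[[0,0,0.04,0,0,0,0],[0,0,0,0,0,0,0],[0,0,0,0,0,0,0]]'
```

```text
time_s: 5.5
ee_pos: [534.9, -24.1, 77.6]
ee_rot: [[0.987, 0.16, -0.0], [0.16, -0.987, 0.0], [-0.0, -0.0, -1.0]]
ft_force: [-0.5, 0.3, -0.7]
gripper_width: 0.005
gripper_force: 0.0
time_s: 5.75
ee_pos: [535.0, -24.1, 77.2]
ee_rot: [[0.987, 0.16, 0.0], [0.16, -0.987, -0.0], [0.0, 0.0, -1.0]]
ft_force: [-1.7, 0.4, 5.4]
gripper_width: 0.006
gripper_force: 2.8
```

```bash
python3 -m creep '[[0,0,0.04,0,0,0,0],[0,0,0,0,0,0,0],[0,0,0,0,0,0,0],[0,0,0,0,0,0,0]]'
python3 - <<'E'
from h import *
im=viewer.snapshot('wrist');cv2.imwrite('pics/w3.png',cv2.resize(im[100:300,180:400,::-1],None,fx=3,fy=3))
E
```

```text
time_s: 6.08
ee_pos: [535.0, -24.2, 76.9]
ee_rot: [[0.987, 0.161, 0.001], [0.161, -0.987, -0.0], [0.001, 0.001, -1.0]]
ft_force: [-4.3, -0.3, 11.7]
gripper_width: 0.007
gripper_force: 6.3
```

View pics/w3.png

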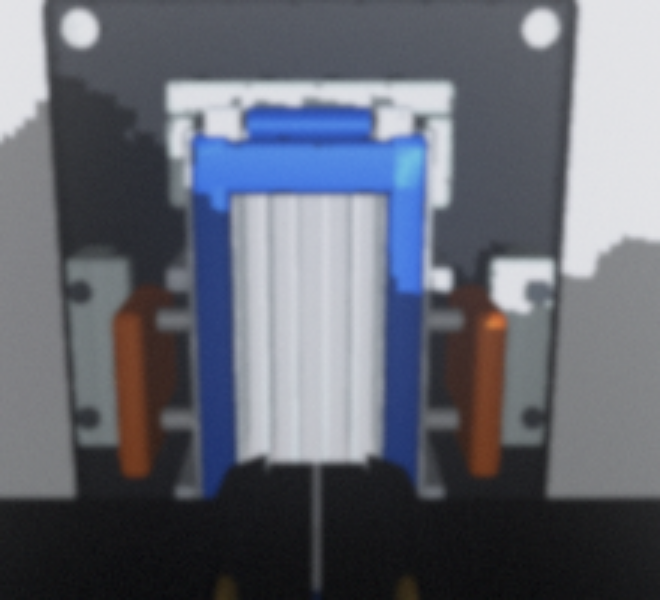

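The cover is shut under the fingers at 11.7 N, both catches are still out at crop (135,390) and (485,390). I'll lift, open, and re-measure the grip centre.

```bash
python3 -m creep '[[0,0,-0.3,0,0,0,0],[0,0,-0.8,0,0,0,0],[0,0,-1,0,0,0,0],[0,0,-1,0,0,0,1],[0,0,-0.5,0,0,0,1],[0,0,0,0,0,0,1],[0,0,0,0,0,0,1],[0,0,0,0,0,0,1]]'
python3 - <<'E'
from h import *
c=cal('wrist');s=telemetry.observe();im=viewer.snapshot('wrist')[...,::-1].copy();cv2.imwrite('pics/w4.png',im)
h=cv2.cvtColor(im,cv2.COLOR_BGR2HSV)
o=((h[...,0]<18)&(h[...,1]>110)&(h[...,2]>60)).astype(np.uint8);o[:,:200]=0;o[:,400:]=0
n,_,st,ce=cv2.connectedComponentsWithStats(o)
for i in range(1,n):
    if st[i,4]>30:
        W=onz(c,[ce[i]],50);print(st[i],ce[i],W.round(1),(s['ee_rot'].T@(W[0]-s['ee_pos'])).round(1))
E
```

```text
time_s: 6.8
ee_pos: [534.4, -24.0, 164.6]
ee_rot: [[0.987, 0.16, -0.002], [0.16, -0.987, 0.001], [-0.002, -0.001, -1.0]]
ft_force: [-0.1, -0.1, -0.3]
gripper_width: 0.363
gripper_force: 0.0
[243 175   7  37 216] [245.77777778 192.86574074] [[549.5   7.9  50. ]] [ 20.2 -29.  114.6]
[319 175   7  37 196] [322.33673469 193.11734694] [[558.5 -48.   50. ]] [ 20.1  27.7 114.6]
[310 344  10  15  59] [314.6779661  350.18644068] [[423.4 -67.9  50. ]] [-116.4   25.6  114.8]
```

View pics/w4.png

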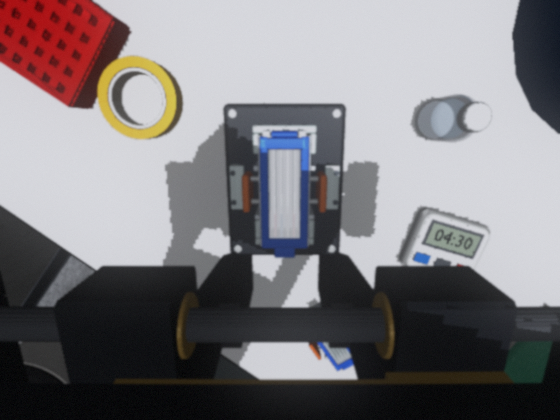

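The cover lies flat over the cassette, its tab at (285,252), with both catches still sprung out. The grip centre is 20 mm ahead in tool x and -0.7 mm in y. I'll move over it, open and descend to TCP z ≈ 53.

```bash
python3 -m creep '[[0.4,0,0,0,0,0,1],[0.4,-0.03,0,0,0,0,1],[0,0,0,0,0,0,1],[0,0,0,0,0,0,1],[0,0,0,0,0,0,1],[0,0,0,0,0,0,1],[0,0,0.5,0,0,0,1],[0,0,0.8,0,0,0,1],[0,0,0.8,0,0,0,1],[0,0,0.8,0,0,0,1],[0,0,0.6,0,0,0,1],[0,0,0.5,0,0,0,1],[0,0,0.3,0,0,0,1],[0,0,0.14,0,0,0,1],[0,0,0,0,0,0,1],[0,0,0,0,0,0,1]]'
```

```text
time_s: 8.18
ee_pos: [554.7, -20.3, 55.3]
ee_rot: [[0.987, 0.16, 0.001], [0.16, -0.987, -0.0], [0.001, 0.0, -1.0]]
ft_force: [-0.7, 0.9, 0.9]
gripper_width: 1.002
gripper_force: 0.0
```

```bash
python3 -m creep '[[0,0,0.08,0,0,0,1],[0,0,0,0,0,0,0.75],[0,0,0,0,0,0,0.6],[0,0,0,0,0,0,0.4],[0,0,0,0,0,0,0.4],[0,0,0,0,0,0,0.4],[0,0,0,0,0,0,0.4],[0,0,0,0,0,0,0.4],[0,0,0,0,0,0,0.4],[0,0,0,0,0,0,0.4],[0,0,0,0,0,0,0.4],[0,0,0,0,0,0,0.4]]' 25
```

```text
time_s: 9.18
ee_pos: [554.6, -20.1, 53.2]
ee_rot: [[0.987, 0.16, 0.001], [0.16, -0.987, 0.0], [0.001, 0.0, -1.0]]
ft_force: [-1.1, 0.9, 4.2]
gripper_width: 0.544
gripper_force: 25.0
```

Opening is 48 mm at 25 N, so both catches are fully pressed. Lifting 70 mm.

```bash
python3 -m creep '[[0,0,-0.05,0,0,0,0.4],[0,0,-0.1,0,0,0,0.4],[0,0,-0.15,0,0,0,0.4],[0,0,-0.2,0,0,0,0.4],[0,0,-0.3,0,0,0,0.4],[0,0,-0.3,0,0,0,0.4],[0,0,-0.3,0,0,0,0.4],[0,0,-0.3,0,0,0,0.4],[0,0,-0.3,0,0,0,0.4],[0,0,-0.3,0,0,0,0.4],[0,0,-0.25,0,0,0,0.4],[0,0,-0.15,0,0,0,0.4],[0,0,-0.1,0,0,0,0.4],[0,0,0,0,0,0,0.4],[0,0,0,0,0,0,0.4],[0,0,0,0,0,0,0.4],[0,0,0,0,0,0,0.4],[0,0,0,0,0,0,0.4]]'
python3 - <<'E'
from h import *
for n in('wrist','scene'):
    im=viewer.snapshot(n);cv2.imwrite(f'pics/{n}5.png',im[...,::-1])
E
```

```text
time_s: 10.68
ee_pos: [554.4, -20.2, 122.5]
ee_rot: [[0.987, 0.16, -0.001], [0.16, -0.987, 0.0], [-0.001, -0.0, -1.0]]
ft_force: [-0.2, 0.0, -2.0]
gripper_width: 0.538
gripper_force: 25.0
```

View pics/wrist5.png

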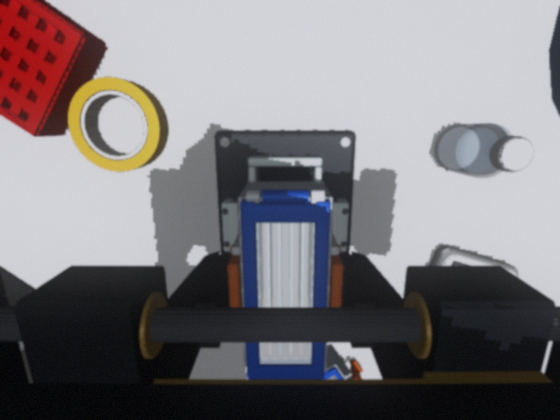

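View pics/scene5.png

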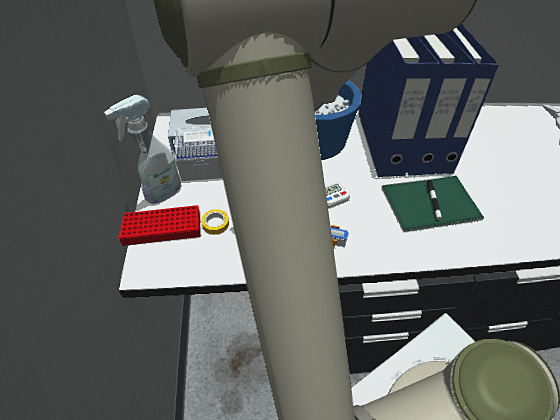

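The wrist view shows the cassette in the fingers, its cover shut (blue frame at columns 242-330, rows 200-378) and the dock empty behind it. Bottle, timer and tape look in place. I'll check height and tilt by projecting the expected frame corners.

```bash
python3 - <<'E'
from h import *
c=cal('wrist');s=telemetry.observe();p=s['ee_pos'];R=s['ee_rot']
for lift in(50,60,69):
    z=12+lift+43-p[2]
    P=[p+R@np.array([x,y,-z]) for x in(42.5,-41.5) for y in(-17.5,17.5)]
    print(lift,proj(c,P).round(0).tolist())
print(c[0][0,0],c[2][:3,3],s['ft_force'],s['joint_vel'].round(2))
E
```

```text
50 [[245.0, 187.0], [325.0, 187.0], [250.0, 351.0], [319.0, 351.0]]
60 [[242.0, 192.0], [328.0, 192.0], [248.0, 365.0], [321.0, 365.0]]
69 [[239.0, 196.0], [331.0, 196.0], [246.0, 379.0], [323.0, 379.0]]
328.1301651824891 [622.32434957  -9.19394988 246.26259   ] [ 0.15650225 -0.02928514 -2.07478427] [ 0.03 -0.06  0.02  0.06  0.02 -0.01]
```

The projection for the full 69 mm lift matches the picture (rows 196-379), so the cassette is level with its underside at about 81 mm, and it is still. Handing in.

```bash
python3 -c "
from rig import job
print(job.finish_job())"
```

```text
the job is handed in; nothing more can be done
None
```

I shut the cassette's cover while it was latched, pinched both catches in, and lifted it about 69 mm. The job is handed in with the cassette held level and still, underside about 81 mm above the worktop; the hand-in gave no verdict.

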